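# Nudge the sample plate onto its locating pins and latch it

## Task

The aluminium sample plate is lying crooked and tilted on top of the two locating pins of the grey fixture. With fingertips only, nudge it sideways (square to the blue fence and along it) until both small holes drop over the pins and it lies flat on the fixture, then push the red knob of the swing latch round to its stop so that the latch arm lies over the plate. Do not pick the plate up, and leave the vial, the timer and the blue ring cap alone.

Things in the scene. Friction and masses are not known exactly. Their poses are not given: they have to be found in the camera images.
- nest: grey fixture fixed to the bench. Origin on the bench under the midpoint of the two pins; x points from the open side toward the blue fence, y along the fence to the left, z up. The bed spans x -100 to +40, y -85 to +120 mm; its top is 15 mm above the bench. Blue fence: inner face at x +26 mm, y -75 to +75 mm, 18 mm above the bed, 1 mm behind the seated plate's far edge.
- plate: aluminium plate 85 (x) by 140 (y) by 8 mm, 0.25 kg, two 13 mm holes and a 30 x 50 mm window. Origin: centre of the underside; x toward the hole side (fence), z up. Seated: origin at nest x -17.5, y 0, z 15 mm, square to the nest. Starts with its near edge on the bed, hole side up on the pin tips (tilt 0.1 rad), turned up to 0.07 rad, 7 to 12 mm short in nest x, 14 to 28 mm off toward nest -y.
- hole_left (a point): centre of the plate's left hole at the underside, at plate x +17.5, y +40 mm
- hole_right (a point): centre of the plate's right hole at the underside, at plate x +17.5, y -40 mm
- pin_left (a point): axis of the left steel pin at the bed's top, nest x 0, y +40 mm, 15 mm above the bench; the pin is 10 mm thick for 3 mm, then tapers to 4.4 mm at its tip, 7 mm above the bed
- pin_right (a point): axis of the right steel pin (same shape) at the bed's top, nest x 0, y -40 mm
- latch_pivot (a point): pivot of the steel swing latch on a 20 mm thick post, at nest x -30, y +106 mm; the underside of its arm is 10.5 mm above the bed, so it clears a seated plate by 2.5 mm
- latch_knob (a point): middle of the red upright knob (14 mm thick, its top 31 mm above the arm's underside, 56.5 mm above the bench) near the tip of the latch arm, 52 mm from the pivot; the arm is 16 mm wide and ends 62 mm from the pivot
- latch (a joint): angle of the swing latch in rad, counter-clockwise from above: at 0 the arm points to the nest's -x (open), at 1.57 to the nest's -y, over the plate; stop at 1.6. It starts open between -0.3 and 0.2, turns with light friction (about 1 N at the knob) and stays where it is left
- vial: small clear glass vial, 28 mm wide, 54 mm tall, standing, to be left alone; origin at the centre of its foot
- timer: white bench timer, 62 by 62 by 21 mm, to be left alone; origin at the centre of its underside
- cap_ring: blue ring cap, 50 mm wide, 15 mm tall, to be left alone; origin at the centre of its underside
Not all that is in view belongs to the job. Of the things that look like the plate, the largest one is meant.

How it is judged:
On the way, in this order (a step that is already met when the one before it is completed fails the run):
1. both holes are down over the pins and the plate lies flat, the latch still open (distance between hole_left and pin_left below 0.003 m and distance between hole_right and pin_right below 0.003 m and angle between plate's own z axis and vertical below 0.025 rad and value of joint latch below 1 rad), for 0.2 s.
2. the latch is swung round over the plate (value of joint latch above 1.4 rad), for 0.2 s.
At the end, for the whole second after the job is handed in: Both holes within 3 mm of their pins at bed height, the plate flat within 0.025 rad and at rest, the latch arm over it (joint above 1.4 rad) (distance between hole_left and pin_left below 0.003 m and distance between hole_right and pin_right below 0.003 m and angle between plate's own z axis and vertical below 0.025 rad and value of joint latch above 1.4 rad and linear speed of plate below 0.01 m/s); the robot touches nothing.
It fails at once if the plate is lifted or carried (its centre more than 15 mm above the bed) or tipped up (over 0.3 rad) (height (world z) of plate above 0.03 m or angle between plate's own z axis and vertical above 0.3 rad).
It fails at once if the vial, the timer or the blue ring cap is moved by more than 20 mm or the vial is tipped (distance of any of vial, timer, cap_ring from where it was at the start of the episode above 0.02 m or angle between vial's own z axis and vertical above 0.5 rad).
It also fails if it takes over 72 s, if anything falls off the work surface, if the arm or the gripper's body presses on something with over 40 N, if the wrist force passes 120 N, or if a joint passes its speed limit or range.

## Robot

A 7-joint arm with a two-finger parallel gripper is mounted at the origin on a cart in front of the work surface, level with it; the furniture and walls round the work are solid. World frame = base frame: x ahead of the robot, y to its left, z up, the work surface at z = 0. Lengths are in m, angles in rad, forces in N, time in s.
With the tool pointing down it reaches from about 0.375 to 0.925 m from the base axis. Payload 3.1 kg.
Tool frame: the origin (TCP) lies at the very end of the fingers, on their centre line; the grasp point (between the pads) lies 19 mm behind it; x points along the fingers, y is the direction in which the jaws open and shut, and the axes are right-handed (so a half turn about x gives the same grasp; the last joint's range is limited). The gripper opens to 85 mm and grips with 20 to 120 N. Pads are 22 mm wide; open, the fingers measure 114 mm over their backs; the gripper's body (76 mm by 85 mm) begins 54 mm behind the grasp point. The pads swing forward as they close: fully open they stand 13 mm farther back than shut.
Start: joints at [1.03, 0.383, 0.044, 1.598, -0.018, 1.161, -0.05], TCP at [0.279, -0.587, 0.231] pointing down, gripper open.
Joint ranges: [-2.61, 2.61], [-0.41, 2.15], [-1.48, 1.57], [0, 2.5], [-1.57, 4.71], [0.05, 1.97], [-2.85, 2.85]. Speed limits (rad/s): [2.79, 2.79, 3.14, 3.14, 3.14, 3.14, 3.14].

## Interface

Orientations are given as a unit quaternion [x, y, z, w].
In Python, from bench import env gives the robot as it stands.
- The arm moves only by the tool play_rows, never from a script. Its argument "targets" is a list of rows, each a list of 7 numbers: the shift along the world's x, y, z each as a share of 0.5 m, from -1 to 1, then the turn, a rotation vector about the world's x, y, z each as a share of 360 degrees, from -1 to 1, then the closure, from -1 (fully open) to 1 (shut). A call has 1 to 8 rows; each row is the pose to reach, as a shift and turn from the pose commanded when the call began, turning the shorter way round; what a row does not reach only later rows make up. A row lasts 1/10 s, in which the tool goes at most 50 mm and 8.59 degrees, less where a joint would pass 70% of its speed; a pose out of reach is approached as far as the arm can. A call with a number of a shift or a turn outside -1 to 1 is refused whole. A call with a gripper value outside its range is refused whole. The fingers move at their own pace and stop on an object; "grip_force" is the grip in N (left out, the last holds). Time passes only in rows, so rows that repeat a pose let the fingers close. It gives the time, the measured TCP pose, the force and the opening at its end, in the units of the state.
- env.read_state(): the state, without advancing time (a new reading comes with each control period).
- env.read_camera(name): name is "scene" or "top" or "wrist"; returns (picture, depth): 400x640x3 uint8, red, green, blue; 400x640 float32, m along the optical axis (not along the pixel's ray), 0 where there is no reading.
- env.camera_params(name): a dict with "camera_matrix" (3x3 intrinsics, pixels), "R" (3x3) and "t" (3): a world point X has camera coordinates R X + t. Camera axes: x right, y down, z forward; pixel columns grow to the right and rows downward; lengths in m; the calibration is good to about 2 mm. A picture is of the moment at which its call begins: read the wrist's pose just before it. camera_params takes no time and is no camera call; for the wrist camera it gives the pose at the moment of the call.
- env.sign_off(): hands the job in, once; it reports no verdict.
Trained networks look in the newest picture that a camera, given by its name, has taken for a name from the list of things; names that differ only in an ending like _2 or _b are one class to them, and where a whole thing is asked for, a point or a joint stands for the part that bears it (a point fixed in the world has none). Each returns a list of dicts, best first, with "score" (0 to 1); they miss things now and then, are a little off and sometimes report something else, mostly with a low value. They report only what shows in the picture. A call takes as long as a camera call. They do not tell look-alikes from the thing itself.
- env.look_for(thing, camera): "rect" ([left, top, width, height] as shares, 0 to 1, of the picture: columns of its width, rows of its height, round what is visible of it).
- env.cut_out(thing, camera): "pixels" (400x640 bool, what is visible of it) and "rect" ([left, top, width, height] as shares, 0 to 1, of the picture: columns of its width, rows of its height, round what is visible of it).
- env.tip_of(thing, camera): "position" ([column, row] as shares, 0 to 1, of the picture: columns of its width, rows of its height: a listed point, or the origin of a listed thing).
The state is a dict: "time": time; "q": joint angles; "joint_vel": joint speeds; "tau": joint torques, N m; "tool_pos": TCP position; "tool_rot": TCP orientation; "contact_force": force on the tool from outside, world axes, zero at the start; "moment": the same for the moment, N m; "opening": finger opening in m.
Only numpy, scipy, OpenCV 4.12 (cv2) and the standard library are available. Lean on these libraries where they do the work, as an engineer would, in place of code of your own. Each camera call takes 0.05 s, during which the arm holds its last target. There are 200 camera calls.

## Working session

There is one attempt and no reset: what is moved stays moved. The work goes in short steps, Python scripts to look and compute and a tool call to move; the robot and the scene stay as the last step left them, time stands still between calls to the robot, and variables do not carry over. Pictures are saved under pics/ and viewed, about 8 in all and at most 12, crops included, and the job is handed in when it is done.

Besides the shell and the picture viewer there is one more tool, called after "Call:" by a JSON object that holds its "name" and its "arguments". play_rows: Moves the arm, as the interface text tells. Shift numbers are shares of 0.5 m and turn numbers shares of 360 degrees, none past 1 either way. Its arguments: {"type":"object","properties":{"targets":{"type":"array","items":{"type":"array","items":{"type":"number","minimum":-1,"maximum":1}}},"grip_force":{"type":"number"}},"required":["targets"]}

```bash
mkdir -p pics; ls; cat > h.py <<'E'
import numpy as np, cv2
from bench import env
def snap(cam,fn=None,crop=None,scale=1):
    P=env.camera_params(cam); im,d=env.read_camera(cam)
    if fn:
        o=im if crop is None else im[crop[1]:crop[3],crop[0]:crop[2]]
        cv2.imwrite('pics/'+fn,cv2.resize(o[:,:,::-1],None,fx=scale,fy=scale,interpolation=cv2.INTER_CUBIC))
    return im,d,P
def ray(P,u,v):
    d=P['R'].T@np.linalg.inv(P['camera_matrix'])@np.array([u,v,1.]); return -P['R'].T@P['t'],d
def atz(P,u,v,z):
    c,d=ray(P,u,v); return c+d*(z-c[2])/d[2]
def atd(P,d,u,v):
    c,r=ray(P,u,v); return c+r*d[int(v),int(u)]
def proj(P,X):
    p=P['camera_matrix']@(P['R']@np.asarray(X)+P['t']); return p[:2]/p[2]
E
python3 - <<'E'
from h import *
s=env.read_state(); print(s['time'],s['tool_pos'],s['tool_rot'],s['opening'])
for c in('top','scene'):
    im,d,P=snap(c,c+'0.png')
    print(c,'pos',-P['R'].T@P['t'])
    for t,z in (('plate',.02),('hole_left',.022),('hole_right',.022),('pin_left',.015),('pin_right',.015),('latch_pivot',.03),('latch_knob',.045),('nest',0),('vial',0),('timer',0),('cap_ring',0)):
        r=env.tip_of(t,c)[:3]
        print(t,[(round(x['score'],2),np.round(np.array(x['position'])*[640,400],1).tolist(),np.round(atz(P,x['position'][0]*640,x['position'][1]*400,z),4)[:2].tolist()) for x in r])
E
```

```text
pics
0.0 [ 0.2780958  -0.58648125  0.22990482] [-0.68959118 -0.15618951  0.69008363 -0.15444551] 0.08530215612582062
top pos [0.26043495 0.02936741 1.43995943]
plate [(0.89, [368.8, 178.1], [0.5852, -0.1637]), (0.78, [306.5, 194.3], [0.5397, 0.0128]), (0.68, [366.8, 231.7], [0.4329, -0.1534])]
hole_left [(0.74, [356.1, 178.2], [0.5846, -0.1274]), (0.7, [372.5, 221.9], [0.4599, -0.1698]), (0.62, [320.6, 187.9], [0.5573, -0.0268])]
hole_right [(0.91, [355.7, 233.6], [0.4276, -0.1222]), (0.68, [382.4, 183.5], [0.5689, -0.2013]), (0.58, [321.2, 187.6], [0.5582, -0.0286])]
pin_left [(0.72, [286.5, 178.5], [0.5866, 0.0688]), (0.3, [296.7, 180.4], [0.5809, 0.0401]), (0.17, [198.5, 236.6], [0.4239, 0.3115])]
pin_right [(0.58, [312.4, 181.2], [0.5783, -0.0042])]
latch_pivot [(0.64, [259.1, 181.7], [0.5745, 0.1448])]
latch_knob [(0.47, [257.5, 198.2], [0.5248, 0.1476])]
nest [(0.73, [289.4, 183.6], [0.575, 0.061]), (0.72, [298.0, 182.9], [0.577, 0.0366]), (0.23, [313.6, 183.5], [0.575, -0.0079])]
vial [(0.58, [198.8, 236.1], [0.4271, 0.3138])]
timer [(0.57, [201.2, 184.2], [0.5749, 0.311]), (0
[... 302 characters left out ...]
.9], [0.4439, -0.1328]), (0.78, [319.1, 197.5], [0.5654, -0.0935]), (0.75, [288.6, 215.5], [0.5834, 0.0573])]
hole_right [(0.84, [308.1, 207.6], [0.5597, -0.0132]), (0.83, [330.5, 190.3], [0.5595, -0.1621]), (0.71, [362.2, 205.5], [0.4221, -0.0977])]
pin_left [(0.8, [286.3, 218.0], [0.5885, 0.062])]
pin_right [(0.86, [303.3, 209.4], [0.5738, -0.0088])]
latch_pivot [(0.67, [270.9, 229.9], [0.5705, 0.1628])]
latch_knob [(0.57, [285.7, 231.4], [0.5163, 0.1754])]
nest [(0.61, [290.7, 218.2], [0.593, 0.0324])]
vial [(0.83, [288.9, 285.8], [0.4256, 0.3086])]
timer [(0.85, [228.9, 271.6], [0.5759, 0.3259]), (0.46, [273.7, 228.7], [0.601, 0.1084])]
cap_ring [(0.4, [380.7, 191.2], [0.4268, -0.2777])]
```

```bash
python3 - <<'E'
from h import *
im,d,P=snap('top'); im2,d2,P2=snap('scene')
a=cv2.resize(im[150:260,180:420],None,fx=3.3,fy=3.3,interpolation=cv2.INTER_CUBIC)
b=cv2.resize(im2[165:300,200:420],None,fx=1.75,fy=1.75,interpolation=cv2.INTER_CUBIC)
b=cv2.copyMakeBorder(b,0,0,0,a.shape[1]-b.shape[1],cv2.BORDER_CONSTANT)
cv2.imwrite('pics/a.png',np.vstack([a,b])[:,:,::-1])
E
```

```text
(no output)
```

View pics/a.png

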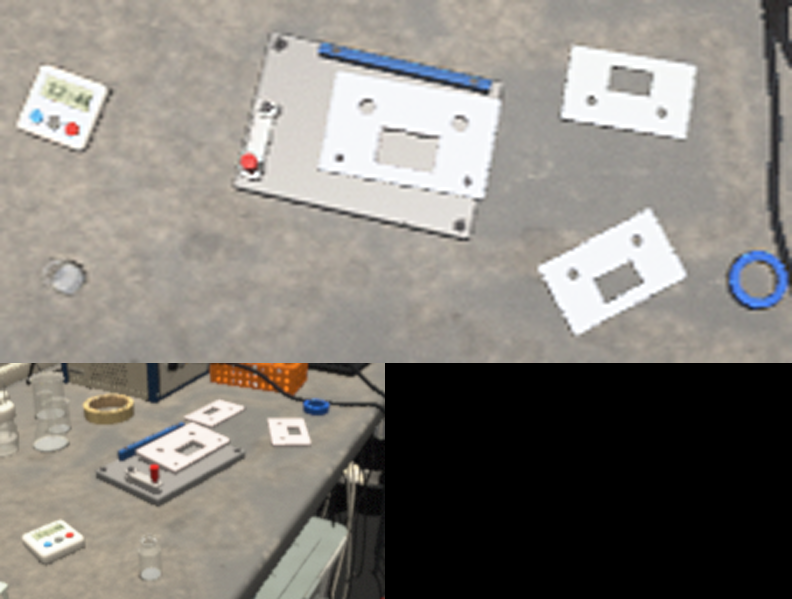

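The picture shows three plate look-alikes. The largest is at top px (304,191), lying on the grey fixture with the blue fence. The two smaller ones lie loose on the bench at (370,178) and (366,232). I choose the one on the fixture. The knob is at about (256,199). I'll go over it with the wrist camera for the close check.

Call:
{"name": "play_rows", "arguments": {"targets": [[0.26,0.76,0.2,0,0,-0.1044,1],[0.26,0.76,0.2,0,0,-0.1044,1],[0.26,0.76,0.2,0,0,-0.1044,1],[0.26,0.76,0.2,0,0,-0.1044,1],[0.26,0.76,0.2,0,0,-0.1044,1],[0.26,0.76,0.2,0,0,-0.1044,1],[0.26,0.76,0.2,0,0,-0.1044,1],[0.26,0.76,0.2,0,0,-0.1044,1]]}}

```text
time: 2.1
tool_pos: [0.4032, -0.2218, 0.3278]
tool_rot: [0.703, -0.075, -0.703, -0.075]
contact_force: [1.7, -0.4, 1.2]
opening: 0.0002
```

Call:
{"name": "play_rows", "arguments": {"targets": [[0.14,0.45,0,0,0,0,1],[0.14,0.45,0,0,0,0,1],[0.14,0.45,0,0,0,0,1],[0.14,0.45,0,0,0,0,1],[0.14,0.45,0,0,0,0,1],[0.14,0.45,0,0,0,0,1]]}}

```text
time: 2.7
tool_pos: [0.4738, 0.0085, 0.3276]
tool_rot: [0.704, -0.07, -0.703, -0.072]
contact_force: [0.1, -0.8, 0.1]
opening: 0.0003
```

```bash
python3 - <<'E'
from h import *
s=env.read_state(); print(s['time'],s['tool_pos'],s['tool_rot'],s['contact_force'],s['q'])
im,d,P=snap('wrist','w1.png')
print('cam',-P['R'].T@P['t'], P['R'][2])
for t,z in (('plate',.02),('hole_left',.025),('hole_right',.025),('pin_left',.022),('pin_right',.022),('latch_pivot',.03),('latch_knob',.0565)):
    r=env.tip_of(t,'wrist')[:3]
    print(t,[(round(x['score'],2),np.round(np.array(x['position'])*[640,400],1).tolist(),np.round(atz(P,x['position'][0]*640,x['position'][1]*400,z),4)[:2].tolist()) for x in r])
E
```

```text
2.7 [0.47376658 0.0084847  0.3275761 ] [ 0.70407759 -0.07003327 -0.70297729 -0.07206261] [ 0.10032929 -0.81241837  0.0562909 ] [ 0.33807281 -0.01338647 -0.43314172  1.86453413 -0.00846955  1.28713408
 -1.86476883]
cam [ 0.54140688 -0.00566379  0.47019378] [-0.26802713  0.05826988 -0.96164759]
plate [(0.85, [302.1, 107.1], [0.5493, 0.0196]), (0.83, [432.4, 162.6], [0.4385, -0.145]), (0.71, [435.0, 47.1], [0.5873, -0.1643])]
hole_left [(0.95, [272.4, 95.3], [0.5717, 0.0546]), (0.84, [410.4, 56.7], [0.5819, -0.1304]), (0.81, [448.9, 141.0], [0.4649, -0.1689])]
hole_right [(0.93, [454.8, 59.2], [0.5675, -0.1859]), (0.79, [331.1, 92.7], [0.5593, -0.0222])]
pin_left [(0.59, [261.2, 88.4], [0.5834, 0.0675])]
pin_right [(0.56, [320.6, 87.2], [0.569, -0.01])]
latch_pivot [(0.85, [204.8, 112.0], [0.5689, 0.1472])]
latch_knob [(0.61, [207.6, 149.8], [0.5214, 0.1484])]
```

View pics/w1.png

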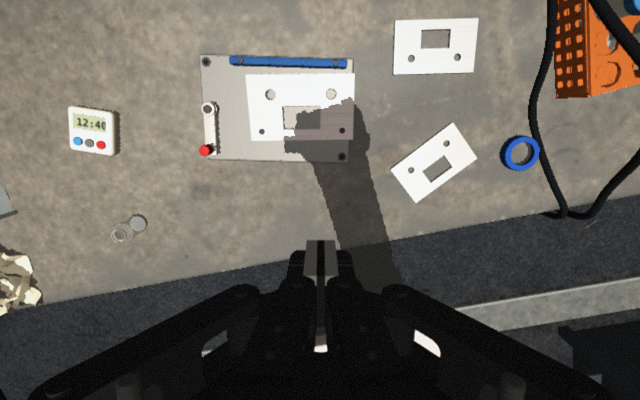

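Close check: the plate on the fixture at wrist px (300,107) has its window and its holes on the fence side at (271,94) and (331,93). The knob is at (207,150), the pivot at (208,108). The two smaller plates at (436,47) and (434,163) are the decoys. Next I'll fit the bed and plate outlines.

```bash
cat >> h.py <<'E'
def cloud(P,d):
    v,u=np.mgrid[0:400,0:640]
    K=P['camera_matrix']; c=np.stack([(u-K[0,2])/K[0,0]*d,(v-K[1,2])/K[1,1]*d,d],-1)
    return (c-P['t'])@P['R']
def outline(P,mask,z):
    """min-area rect of the mask's outer contour, put on height z(xy) -> world mm"""
    n,l,st,_=cv2.connectedComponentsWithStats(mask.astype(np.uint8))
    k=1+np.argmax(st[1:,4]); m=(l==k).astype(np.uint8)
    c=max(cv2.findContours(m,cv2.RETR_EXTERNAL,cv2.CHAIN_APPROX_NONE)[0],key=cv2.contourArea)[:,0]
    W=np.array([atz(P,u,v,z)[:2] for u,v in c])*1000
    return cv2.minAreaRect(W.astype(np.float32)),m
E
python3 - <<'E'
from h import *
for cam in('wrist','top'):
    im,d,P=snap(cam); X=cloud(P,d); I=im.astype(int)
    roi=(X[...,0]>.42)&(X[...,0]<.66)&(X[...,1]>-.11)&(X[...,1]<.19)
    r,m=outline(P,roi&(X[...,2]>.009)&(X[...,2]<.06),.015); print(cam,'bed',r)
    cv2.imwrite('pics/m_%s.png'%cam,m*255)
    inside=cv2.erode(m,np.ones((3,3)))>0
    mx=I.max(2);mn=I.min(2)
    print('z pct in bed',np.percentile(X[...,2][inside],[5,25,50,75,95]).round(4))
    for t in('plate','nest'):
        for c in env.cut_out(t,cam)[:3]:
            pm=c['pixels']; 
            if not (pm&inside).sum()>0.5*pm.sum(): continue
            A=X[cv2.erode(pm.astype(np.uint8),np.ones((5,5)))>0]
            r,_=outline(P,pm,.027 if t=='plate' else .015)
            co=np.linalg.lstsq(np.c_[A[:,:2],np.ones(len(A))],A[:,2],rcond=None)[0]
            print(t,c['score'],r,'slope',co[:2].round(3), 'n',pm.sum())
    blue=roi&(I[...,2]-I[...,0]>40)
    r,m=outline(P,blue,.033);print('fence',r,m.sum())
E
```

```text
wrist bed ((552.2127685546875, 58.81482696533203), (216.7686004638672, 139.13449096679688), 76.80374908447266)
z pct in bed [0.014  0.0151 0.0206 0.0291 0.0329]
plate 0.57 ((548.5824584960938, 20.835960388183594), (142.39625549316406, 86.9122314453125), 79.14273071289062) slope [ 0.076 -0.067] n 6122
nest 0.74 ((552.2196044921875, 59.907936096191406), (214.2769317626953, 141.18597412109375), 76.501220703125) slope [ 0.043 -0.061] n 9991
fence ((606.9557495117188, 25.12548828125), (147.01551818847656, 9.583602905273438), 76.85492706298828) 905
top bed ((559.7086791992188, 88.48216247558594), (137.4979705810547, 141.003173828125), 77.08110046386719)
z pct in bed [0.0108 0.0141 0.0172 0.025  0.0333]
plate 0.77 ((555.7129516601562, 61.63115692138672), (60.60590362548828, 89.24989318847656), 78.01478576660156) slope [-3.448  0.459] n 367
nest 0.97 ((558.8931274414062, 88.5609130859375), (139.04269409179688, 143.86781311035156), 77.08573150634766) slope [-0.747 -0.228] n 1490
fence ((620.8508911132812, 80.31866455078125), (34.056312561035156, 8.4637451171875), 78.04689025878906) 35
```

Call:
{"name": "play_rows", "arguments": {"targets": [[0.12,0.05,-0.16,0,0,-0.003,1],[0.12,0.05,-0.16,0,0,-0.003,1],[0.12,0.05,-0.16,0,0,-0.003,1],[0.12,0.05,-0.16,0,0,-0.003,1]]}}

```text
time: 3.8
tool_pos: [0.532, 0.0265, 0.245]
tool_rot: [-0.701, 0.081, 0.704, 0.082]
contact_force: [-0.9, 0.8, 0.1]
opening: -0.0
```

```bash
python3 - <<'E'
from h import *
s=env.read_state(); print(s['time'],s['tool_pos'],s['tool_rot'],s['contact_force'])
im,d,P=snap('wrist','w2.png')
np.savez('w2.npz',im=im,d=d,**P)
X=cloud(P,d); I=im.astype(int)
roi=(X[...,0]>.42)&(X[...,0]<.66)&(X[...,1]>-.11)&(X[...,1]<.19)
r,m=outline(P,roi&(I[...,2]-I[...,0]>40),.033);print('fence',r)
for c in env.cut_out('plate','wrist')[:3]:
    pm=c['pixels']; r,_=outline(P,pm,.027); print('plate',c['score'],r)
for t,z in (('hole_left',.025),('hole_right',.025),('pin_left',.015),('pin_right',.015),('latch_pivot',.0335),('latch_knob',.0565),('latch_knob',.041)):
    r=env.tip_of(t,'wrist')[:3]
    print(t,[(round(x['score'],2),np.round(np.array(x['position'])*[640,400],1).tolist(),np.round(atz(P,x['position'][0]*640,x['position'][1]*400,z),4)[:2].tolist()) for x in r])
E
```

```text
3.8 [0.53196907 0.02651724 0.24503612] [-0.70068096  0.08138696  0.70411147  0.08154378] [-0.87039315  0.81216129  0.08320802]
fence ((607.2008056640625, 25.199176788330078), (147.9090576171875, 9.147299766540527), 76.72998046875)
plate 0.92 ((549.0153198242188, 21.28225326538086), (141.61846923828125, 85.80717468261719), 78.9228286743164)
plate 0.79 ((590.1107177734375, -157.69271850585938), (103.80919647216797, 61.92680740356445), 79.90338134765625)
plate 0.64 ((443.69281005859375, -140.71511840820312), (64.55068969726562, 102.19661712646484), 26.991741180419922)
hole_left [(0.89, [448.4, 88.7], [0.5869, -0.1273]), (0.81, [491.4, 184.5], [0.47, -0.1634]), (0.59, [288.9, 140.1], [0.5735, 0.0531])]
hole_right [(0.93, [503.3, 91.3], [0.5708, -0.1845]), (0.85, [357.2, 136.4], [0.56, -0.0222]), (0.58, [451.0, 215.3], [0.4429, -0.1132])]
pin_left [(0.69, [272.5, 134.4], [0.5834, 0.0709])]
pin_right [(0.77, [344.6, 132.6], [0.5664, -0.0099])]
latch_pivot [(0.82, [212.6, 161.8], [0.5706, 0.141]), (0.72, [321.8, 155.1], [0.55, 0.0208]), (0.17, [84.7, 182.4], [0.5815, 0.29])]
latch_knob [(0.65, [213.7, 204.5], [0.528, 0.1464]), (0.23, [572.7, 197.4], [0.4469, -0.2322])]
latch_knob [(0.65, [213.7, 204.5], [0.5246, 0.1527]), (0.23, [572.7, 197.4], [0.4397, -0.2436])]
```

View pics/w2.png

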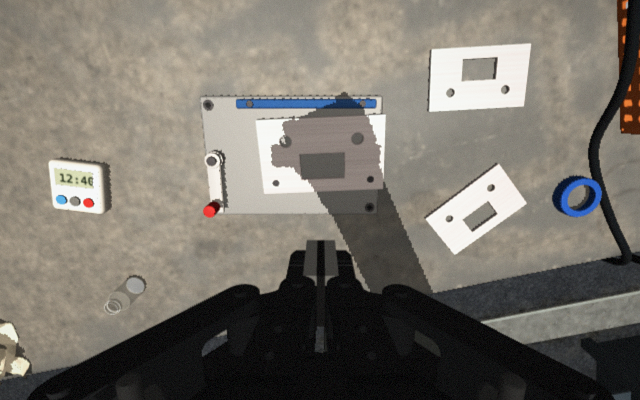

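Call:
{"name": "play_rows", "arguments": {"targets": [[-0.02,-0.198,-0.1,0,0,0,1],[-0.02,-0.198,-0.1,0,0,0,1],[-0.02,-0.198,-0.37,0,0,0,1],[-0.02,-0.198,-0.37,0,0,0,1],[-0.02,-0.198,-0.37,0,0,0,1],[-0.02,-0.198,-0.37,0,0,0,1],[-0.02,-0.198,-0.37,0,0,0,1],[-0.02,-0.198,-0.37,0,0,0,1]]}}

```text
time: 5.05
tool_pos: [0.5257, -0.0725, 0.0648]
tool_rot: [0.704, -0.082, -0.7, -0.082]
contact_force: [-0.4, -0.3, 1.0]
opening: -0.0001
```

```bash
python3 - <<'E'
from h import *
s=env.read_state(); print(s['time'],s['tool_pos'],s['tool_rot'],s['contact_force'])
c,sn=np.cos(-.2305),np.sin(-.2305); r=np.array(s['tool_pos'][:2])-[.577,.0317]
print('nest mm',1000*(c*r[0]+sn*r[1]),1000*(-sn*r[0]+c*r[1]))
im,d,P=snap('scene','s1.png',(230,150,410,270),4)
E
```

```text
5.05 [ 0.52568249 -0.07254892  0.06480261] [ 0.70433879 -0.08160347 -0.70041042 -0.08168837] [-0.41414509 -0.2943447   0.98713192]
nest mm -26.143120658147094 -113.21599295083941
```

View pics/s1.png

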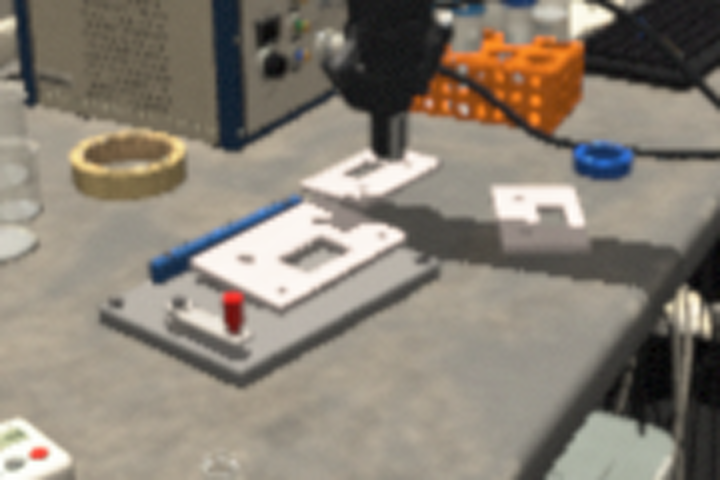

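Fingers at crop (390,150) stand clear beyond the plate's right edge at (405,235). Descending now.

Call:
{"name": "play_rows", "arguments": {"targets": [[-0.006,0,-0.06,0,0,0,1],[-0.006,0,-0.085,0,0,0,1],[-0.006,0,-0.085,0,0,0,1],[-0.006,0,-0.085,0,0,0,1],[-0.006,0,-0.085,0,0,0,1]]}}

```text
time: 5.6
tool_pos: [0.5213, -0.0728, 0.0207]
tool_rot: [0.703, -0.082, -0.701, -0.082]
contact_force: [0.1, 0.2, -0.7]
opening: -0.0001
```

Call:
{"name": "play_rows", "arguments": {"targets": [[0.001,0.004,-0.004,0,0,0,1],[0.002,0.008,-0.004,0,0,0,1],[0.003,0.012,-0.004,0,0,0,1],[0.0037,0.016,-0.004,0,0,0,1],[0.0046,0.0195,-0.004,0,0,0,1],[0.0055,0.0235,-0.004,0,0,0,1],[0.0064,0.0275,-0.004,0,0,0,1]]}}

```text
time: 6.3
tool_pos: [0.5231, -0.0588, 0.0174]
tool_rot: [-0.702, 0.082, 0.702, 0.082]
contact_force: [-0.1, -0.3, -0.1]
opening: 0.0002
```

```bash
cat >> h.py <<'E'
C,S=np.cos(-.2305),np.sin(-.2305); O=np.array([577.,31.7])
def nest(p): r=np.asarray(p)[:2]-O; return np.array([C*r[0]+S*r[1],-S*r[0]+C*r[1]]).round(1)
def look(cam='wrist'):
    s=env.read_state(); print(round(s['time'],2),'tcp nest',nest(np.array(s['tool_pos'])*1000),'z',round(s['tool_pos'][2],4),'F',np.round(s['contact_force'],1))
    im,d,P=snap(cam); X=cloud(P,d); I=im.astype(int)
    roi=(X[...,0]>.42)&(X[...,0]<.66)&(X[...,1]>-.11)&(X[...,1]<.19)
    b=roi&(I[...,2]-I[...,0]>40)
    if b.sum()>50:
        r,_=outline(P,b,.033); print('fence',nest(r[0]),np.round(r[1],1),round(r[2],1))
    for c in env.cut_out('plate',cam)[:3]:
        r,_=outline(P,c['pixels'],.027)
        A=X[cv2.erode(c['pixels'].astype(np.uint8),np.ones((5,5)))>0]
        if max(r[1])>110: 
            print('plate',round(c['score'],2),nest(r[0]),np.round(r[1],1),'turn deg',round(r[2]-76.8,1),'zpct',np.percentile(A[:,2],[5,50,95]).round(4))
    for t in('hole_left','hole_right'):
        for x in env.tip_of(t,cam)[:3]:
            q=nest(atz(P,x['position'][0]*640,x['position'][1]*400,.02)*1000)
            if abs(q[0])<40 and abs(q[1])<90: print(t,round(x['score'],2),q)
    return im,d,P
E
python3 - <<'E'
from h import *
look('wrist')
print('top');look('top')
E
```

```text
6.3 tcp nest [ -31.8 -100.5] z 0.0174 F [-0.1 -0.3 -0.1]
fence [ 31.2 -24.9] [99.9  9.1] 76.7
plate 0.75 [-23.1 -17.9] [139.7  83.5] turn deg 2.6 zpct [0.0234 0.0286 0.0318]
hole_left 0.73 [ -4.7 -55.6]
hole_left 0.6 [-10.2  25.8]
hole_right 0.71 [ -5.1 -57.1]
top
6.5 tcp nest [ -31.8 -100.6] z 0.0174 F [0.7 0.4 0.2]
fence [31.5 14.2] [120.3   8.7] 76.8
plate 0.77 [-24.6 -15.4] [139.2  87.6] turn deg 2.3 zpct [0.0206 0.0269 0.033 ]
hole_left 0.84 [-13.4  21.9]
hole_right 0.92 [-10.  -59.1]
```

Call:
{"name": "play_rows", "arguments": {"targets": [[0.001,0.004,0,0,0,0,1],[0.002,0.008,0,0,0,0,1],[0.003,0.012,0,0,0,0,1],[0.0037,0.016,0,0,0,0,1],[0.0046,0.0195,0,0,0,0,1],[0.0055,0.0235,0,0,0,0,1]]}}

```text
time: 7.3
tool_pos: [0.5258, -0.0471, 0.0174]
tool_rot: [-0.702, 0.082, 0.702, 0.082]
contact_force: [0.8, -1.8, -0.9]
opening: 0.0
```

```bash
python3 - <<'E'
from h import *
look('wrist')
print('top');look('top')
E
```

```text
7.3 tcp nest [-31.8 -88.4] z 0.0174 F [ 0.8 -1.8 -0.9]
fence [ 31.2 -18.8] [111.8   9.4] 76.9
plate 0.73 [-22.7  -6.6] [139.5  83. ] turn deg 2.2 zpct [0.0234 0.0286 0.0317]
hole_left 0.83 [-8.7 34.4]
hole_right 0.59 [ -5.  -45.9]
top
7.5 tcp nest [-31.7 -87.9] z 0.0175 F [-0.4 -0.  -0.7]
fence [31.5 22.7] [103.3   8.7] 76.8
plate 0.79 [-23.7  -3.3] [136.9  86.9] turn deg 2.3 zpct [0.0198 0.0269 0.0335]
hole_left 0.65 [-10.9  40.7]
hole_right 0.59 [ -7.3 -48.8]
```

Call:
{"name": "play_rows", "arguments": {"targets": [[0.001,0.004,0,0,0,0,1],[0.002,0.008,0,0,0,0,1],[0.0027,0.0117,0,0,0,0,1],[0.0027,0.0117,0,0,0,0,1]]}}

```text
time: 8.1
tool_pos: [0.5272, -0.0413, 0.0175]
tool_rot: [0.702, -0.082, -0.702, -0.082]
contact_force: [-0.6, -2.2, 0.4]
opening: 0.0002
```

Call:
{"name": "play_rows", "arguments": {"targets": [[-0.006,-0.024,0,0,0,0,1],[-0.0115,-0.049,0,0,0,0,1],[-0.0115,-0.049,0.2,0,0,0,1],[-0.0115,-0.049,0.3,0,0,0,1],[-0.2,0.08,0.4,0,0,0,-1],[-0.24,0.14,0.4,0,0,0,-1],[-0.24,0.14,0.4,0,0,0,-1],[-0.24,0.14,0.4,0,0,0,-1]]}}

```text
time: 8.9
tool_pos: [0.4057, 0.0297, 0.2191]
tool_rot: [0.703, -0.082, -0.702, -0.081]
contact_force: [0.5, 0.5, 0.6]
opening: 0.0579
```

```bash
python3 - <<'E'
from h import *
im,d,P=look('wrist')
cv2.imwrite('pics/w3.png',im[:,:,::-1])
print('top');look('top')
E
```

```text
8.9 tcp nest [-166.3  -41.1] z 0.2191 F [0.5 0.5 0.6]
plate 0.84 [-34.3   0.8] [141.7  68.6] turn deg -0.1 zpct [0.0232 0.0269 0.03  ]
hole_left 0.85 [-8.3 40.4]
hole_right 0.92 [ -5.9 -39.5]
hole_right 0.54 [-0.9 38.9]
top
9.1 tcp nest [-164.2  -42.7] z 0.2178 F [-0.5 -0.1 -0.2]
fence [31.5 -0.1] [148.8   8.7] 76.8
plate 0.97 [-20.7   0.9] [139.6  83.1] turn deg 2.3 zpct [0.0218 0.0285 0.0333]
hole_left 0.59 [-10.   45.6]
hole_right 0.65 [ -5.3 -44.8]
```

View pics/w3.png

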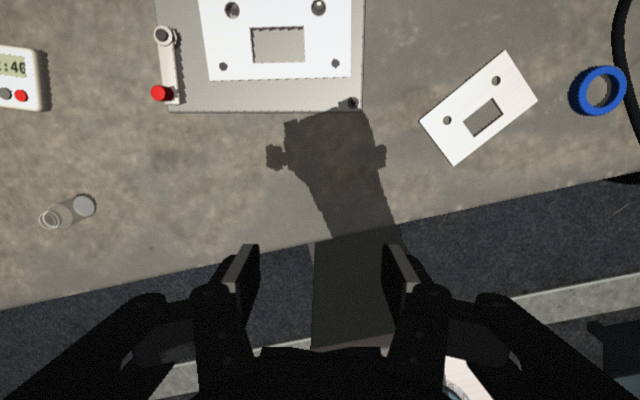

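Plate at wrist px (285,40) is nearly aligned in y. The holes at (232,10) and (318,8) are still ~7 mm short of the fence, turned about 2°. Next I push the near edge with the opened fingers, square to the fence.

Call:
{"name": "play_rows", "arguments": {"targets": [[0.168,0.048,-0.1,0,0,0,-1],[0.168,0.048,-0.23,0,0,0,-1],[0.168,0.048,-0.32,0,0,0,-1],[0.168,0.048,-0.32,0,0,0,-1],[0.168,0.048,-0.32,0,0,0,-1],[0.168,0.048,-0.32,0,0,0,-1]]}}

```text
time: 9.9
tool_pos: [0.4901, 0.0521, 0.0558]
tool_rot: [-0.701, 0.082, 0.704, 0.082]
contact_force: [-0.1, -0.0, 1.2]
opening: 0.0853
```

```bash
python3 - <<'E'
from h import *
look('scene'); im,d,P=snap('scene','s2.png',(230,150,410,270),4)
E
```

```text
9.9 tcp nest [-89.3   0. ] z 0.0558 F [-0.1 -0.   1.2]
fence [26.9 21.7] [141.8  23.1] 83.2
plate 0.94 [-24.8   3.6] [153.9 112.9] turn deg 0.1 zpct [0.023  0.0275 0.0312]
plate 0.74 [-124.7 -167.7] [ 66.6 114.8] turn deg -50.4 zpct [0.0048 0.0066 0.0084]
hole_right 0.61 [ -5.4 -29. ]
```

View pics/s2.png

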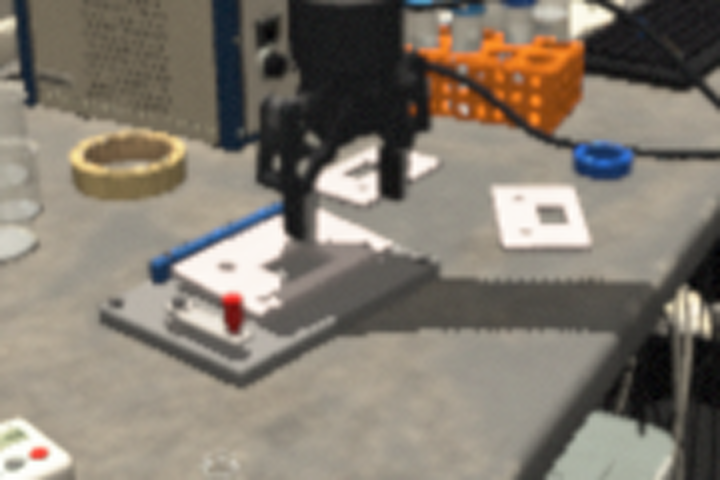

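```bash
python3 - <<'E'
from h import *
P=env.camera_params('scene')
for z in(.0558,.069):
  for y in(50,-50):
    w=np.array([O[0]-89.3*C-S*y, O[1]-89.3*S+C*y])/1000
    print(z,y,(proj(P,[w[0],w[1],z])-[230,150])*4)
E
```

```text
0.0558 50 [302.69568099 266.74912778]
0.0558 -50 [400.30603545 217.54845272]
0.069 50 [302.13813642 248.56586725]
0.069 -50 [400.27584886 200.30071403]
```

Finger tips appear at crop (300,238) and (395,198), which is about 13 mm above the TCP, as the interface text says. So the TCP must go down to about z 0.005.

Call:
{"name": "play_rows", "arguments": {"targets": [[0,0,-0.06,0,0,0,-1],[0,0,-0.08,0,0,0,-1],[0,0,-0.09,0,0,0,-1],[0,0,-0.095,0,0,0,-1],[0,0,-0.095,0,0,0,-1]]}}

```text
time: 10.65
tool_pos: [0.4916, 0.0526, 0.0104]
tool_rot: [0.703, -0.082, -0.702, -0.082]
contact_force: [-0.2, -0.4, -0.1]
opening: 0.085
```

Call:
{"name": "play_rows", "arguments": {"targets": [[0,0,-0.006,0,0,0,-1],[0,0,-0.011,0,0,0,-1],[0.004,-0.001,-0.011,0,0,0,-1],[0.008,-0.002,-0.011,0,0,0,-1],[0.012,-0.003,-0.011,0,0,0,-1],[0.016,-0.004,-0.011,0,0,0,-1],[0.02,-0.0047,-0.011,0,0,0,-1],[0.02,-0.0047,-0.011,0,0,0,-1]]}}

```text
time: 11.45
tool_pos: [0.5013, 0.0502, 0.0044]
tool_rot: [-0.702, 0.082, 0.702, 0.082]
contact_force: [-0.7, 0.1, 0.6]
opening: 0.0853
```

```bash
python3 - <<'E'
from h import *
look('wrist')
print('top');look('top')
E
```

```text
11.45 tcp nest [-77.9   0.7] z 0.0044 F [-0.7  0.1  0.6]
plate 0.62 [-23.    0.3] [145.5  83.7] turn deg 1.2 zpct [0.0233 0.0284 0.0316]
hole_left 0.92 [-6.7 39.7]
hole_right 0.7 [ -5.1 -41.3]
top
11.65 tcp nest [-77.9   0.7] z 0.0044 F [-0.2 -0.7  0.1]
fence [ 31.5 -48.1] [52.8  8.7] 76.8
hole_right 0.43 [ -9.1 -41.1]
```

Call:
{"name": "play_rows", "arguments": {"targets": [[0.004,-0.001,0,0,0,0,-1],[0.008,-0.002,0,0,0,0,-1],[0.012,-0.0028,0,0,0,0,-1],[0.012,-0.0028,0,0,0,0,-1]]}}

```text
time: 12.25
tool_pos: [0.508, 0.0485, 0.0045]
tool_rot: [0.703, -0.082, -0.702, -0.082]
contact_force: [-0.3, -0.0, 1.0]
opening: 0.0853
```

```bash
python3 - <<'E'
from h import *
look('wrist')
E
```

```text
12.25 tcp nest [-71.1   0.6] z 0.0045 F [-0.3 -0.   1. ]
fence [28.5  0.3] [147.7   5.4] 76.6
plate 0.88 [-17.8  -0.5] [136.1  82.8] turn deg -0.2 zpct [0.0218 0.023  0.024 ]
hole_left 0.8 [-0.2 37.9]
hole_right 0.93 [ -0.2 -39.4]
```

The plate top now reads z ≈ 0.023 throughout, which means it has dropped flat. I back off and verify.

Call:
{"name": "play_rows", "arguments": {"targets": [[-0.03,0.007,0,0,0,0,-1],[-0.05,0.012,0.01,0,0,0,-1],[-0.05,0.012,0.1,0,0,0,-1],[-0.08,0,0.2,0,0,0,1],[-0.08,0,0.36,0,0,0,1],[-0.08,0,0.44,0,0,0,1],[-0.08,0,0.44,0,0,0,1],[-0.08,0,0.44,0,0,0,1]]}}

```text
time: 13.25
tool_pos: [0.4702, 0.0495, 0.2294]
tool_rot: [0.706, -0.082, -0.699, -0.082]
contact_force: [0.2, 0.3, -0.1]
opening: 0.0122
```

```bash
python3 - <<'E'
from h import *
im,d,P=look('wrist')
cv2.imwrite('pics/w4.png',im[:,:,::-1])
for t,z in(('latch_pivot',.0335),('latch_knob',.041)):
    for x in env.tip_of(t,'wrist')[:2]: print(t,round(x['score'],2),np.array(x['position'])*[640,400],nest(atz(P,x['position'][0]*640,x['position'][1]*400,z)*1000))
I=im.astype(int);X=cloud(P,d);m=(I[...,0]-I[...,1:].max(2)>60)&(abs(X[...,0]-.52)<.06)&(abs(X[...,1]-.15)<.05)&(X[...,2]>.05)
v,u=np.nonzero(m);print('knob top',len(u),nest(np.median(X[m],0)*1000),u.mean(),v.mean())
print('top');look('top')
E
```

```text
13.25 tcp nest [-108.    -7.1] z 0.2294 F [ 0.2  0.3 -0.1]
fence [30.2  0. ] [148.1   9.3] 77.1
plate 0.84 [-18.8  -0.7] [140.2  85.4] turn deg -0.1 zpct [0.0218 0.0231 0.0244]
hole_left 0.87 [-2.4 39.1]
hole_right 0.61 [  0.2 -45.3]
latch_pivot 0.88 [209.216 100.48 ] [-28.5 106.1]
latch_pivot 0.3 [275.2   72.08] [-1.7 38.1]
latch_knob 0.83 [208.192 153.68 ] [-81.4 109.7]
knob top 153 [-81.9 106.1] 206.56209150326796 156.0653594771242
top
13.55 tcp nest [-112.3   -8.9] z 0.2225 F [ 0.1 -0.2 -0.4]
hole_right 0.52 [-12.4 -40.7]
```

View pics/w4.png

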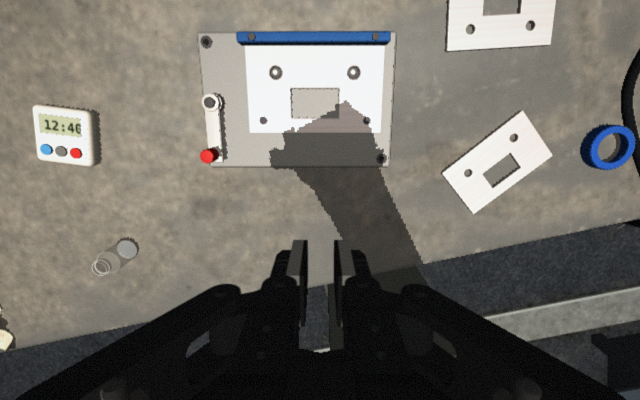

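The holes at px (276,72) and (354,72) show the pins inside. The plate is square to the fence and flat, and the latch is open with its knob at (208,156). Now I go behind the knob.

Call:
{"name": "play_rows", "arguments": {"targets": [[0.124,0.278,-0.1,0,0,0,1],[0.124,0.278,-0.1,0,0,0,1],[0.124,0.278,-0.1,0,0,0,1],[0.124,0.278,-0.24,0,0,0,1],[0.124,0.278,-0.3,0,0,0,1],[0.124,0.278,-0.3,0,0,0,1],[0.124,0.278,-0.3,0,0,0,1]]}}

```text
time: 14.45
tool_pos: [0.5278, 0.1872, 0.0729]
tool_rot: [-0.701, 0.082, 0.704, 0.081]
contact_force: [0.4, 0.8, 0.8]
opening: -0.0
```

```bash
python3 - <<'E'
from h import *
s=env.read_state(); print(s['time'],s['tool_pos'],nest(s['tool_pos']*1000),s['opening'],s['q'])
im,d,P=snap('scene','s3.png',(220,160,400,280),4)
E
```

```text
14.45 [0.52777815 0.18723965 0.07293586] [-83.5 140.2] -2.5114444458800426e-05 [ 0.05578484  0.47938984 -0.56225823  1.90758123  0.33142466  0.85191502
 -2.48067429]
```

View pics/s3.png

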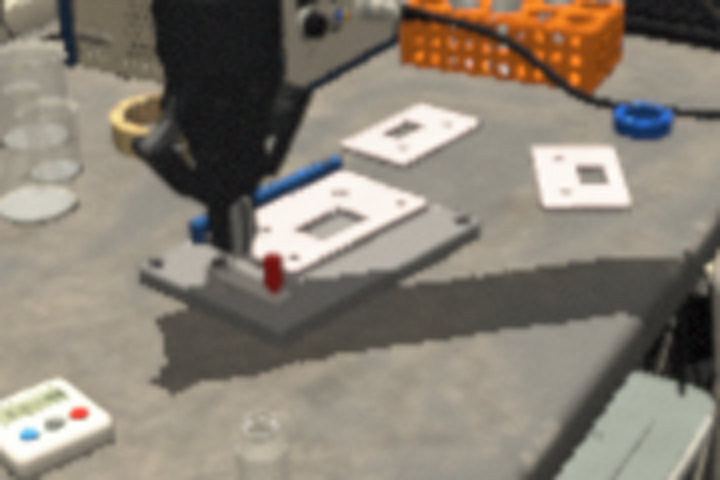

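The plate lies flat at crop (340,210). Fingers at (232,240) stand behind the red knob at (273,272). I lower them to knob height and sweep.

Call:
{"name": "play_rows", "arguments": {"targets": [[0,-0.005,-0.04,0,0,0,1],[0,-0.01,-0.066,0,0,0,1],[0,-0.01,-0.066,0,0,0,1],[0,-0.01,-0.066,0,0,0,1],[-0.004,-0.03,-0.066,0,0,0,1],[-0.007,-0.042,-0.066,0,0,0,1],[-0.013,-0.057,-0.066,0,0,0,1],[-0.02,-0.071,-0.066,0,0,0,1]]}}

```text
time: 15.3
tool_pos: [0.52, 0.1518, 0.042]
tool_rot: [0.703, -0.082, -0.702, -0.082]
contact_force: [1.5, 0.6, 0.2]
opening: -0.0001
```

Call:
{"name": "play_rows", "arguments": {"targets": [[0,-0.015,0,0,0,0,1],[0,-0.03,0,0,0,0,1],[0.001,-0.044,0,0,0,0,1],[0.006,-0.06,0,0,0,0,1],[0.012,-0.075,0,0,0,0,1],[0.018,-0.084,0,0,0,0,1],[0.025,-0.093,0,0,0,0,1],[0.025,-0.093,0,0,0,0,1]]}}

```text
time: 16.1
tool_pos: [0.5324, 0.1044, 0.0413]
tool_rot: [0.702, -0.083, -0.702, -0.082]
contact_force: [-0.4, -1.4, -0.6]
opening: -0.0002
```

```bash
cat > k.py <<'E'
from h import *
s=env.read_state(); print(s['time'],nest(s['tool_pos']*1000),s['tool_pos'][2],s['contact_force'])
for cam in('scene','top','wrist'):
    im,d,P=snap(cam);X=cloud(P,d);I=im.astype(int)
    m=(I[...,0]-I[...,1:].max(2)>50)&(X[...,2]>.03)&(X[...,2]<.07)&(abs(X[...,0]-.54)<.08)&(abs(X[...,1]-.11)<.1)
    if m.sum()>2:
        k=nest(np.median(X[m],0)*1000); print(cam,m.sum(),'knob',k,'latch',np.arctan2(106-k[1],-30-k[0]))
E
python3 k.py
```

```text
16.1 [-60.1  60.6] 0.041304131395109064 [-0.35182078 -1.37495472 -0.55271639]
wrist 795 knob [-41.4  55.8] latch 1.3474919316108875
```

Call:
{"name": "play_rows", "arguments": {"targets": [[0.005,-0.003,0,0,0,0,1],[0.01,-0.006,0,0,0,0,1],[0.015,-0.009,0,0,0,0,1],[0.02,-0.011,0,0,0,0,1],[0.02,-0.011,0,0,0,0,1]]}}

```text
time: 16.75
tool_pos: [0.5423, 0.1, 0.0415]
tool_rot: [0.703, -0.082, -0.702, -0.082]
contact_force: [-1.5, 0.3, -0.3]
opening: -0.0001
```

```bash
python3 k.py
```

```text
16.75 [-49.4  58.6] 0.04146237023430287 [-1.45056627  0.28760666 -0.2583049 ]
wrist 857 knob [-30.3  54.2] latch 1.5650048857540941
```

Call:
{"name": "play_rows", "arguments": {"targets": [[0.004,-0.001,0,0,0,0,1],[0.004,-0.001,0,0,0,0,1],[-0.02,0.006,0,0,0,0,1],[-0.06,0.014,0.02,0,0,0,1],[-0.06,0.014,0.12,0,0,0,1],[-0.1,-0.02,0.3,0,0,0,1],[-0.1,-0.05,0.38,0,0,0,1],[-0.1,-0.05,0.38,0,0,0,1]]}}

```text
time: 17.7
tool_pos: [0.4914, 0.0756, 0.2344]
tool_rot: [0.704, -0.082, -0.701, -0.081]
contact_force: [0.7, -0.2, 0.2]
opening: 0.0002
```

```bash
python3 k.py; python3 - <<'E'
from h import *
im,d,P=look('wrist')
cv2.imwrite('pics/w5.png',cv2.resize(im[20:220,160:440,::-1],None,fx=2.5,fy=2.5,interpolation=cv2.INTER_CUBIC))
for t in('vial','timer','cap_ring'):
    print(t,[(round(x['score'],2),atz(P,x['position'][0]*640,x['position'][1]*400,0)[:2].round(3)) for x in env.tip_of(t,'wrist')[:1]])
E
```

```text
17.7 [-93.4  23.1] 0.23439291842433435 [ 0.6857952  -0.17075222  0.20269538]
scene 35 knob [-33.3  59.4] latch 1.50009889701095
wrist 157 knob [-30.6  54. ] latch 1.559258377277437
17.85 tcp nest [-91.7  23.2] z 0.2343 F [ 0.  -0.2 -0.5]
fence [30.1  0.2] [148.1   9.2] 76.6
plate 0.75 [-18.4  -0.5] [140.   85.7] turn deg -0.2 zpct [0.0218 0.023  0.0244]
hole_left 0.75 [-1.2 35.6]
hole_right 0.88 [ -0.1 -41.6]
vial [(0.44, array([0.563, 0.094]))]
timer [(0.86, array([0.577, 0.317]))]
cap_ring [(0.81, array([ 0.425, -0.276]))]
```

View pics/w5.png

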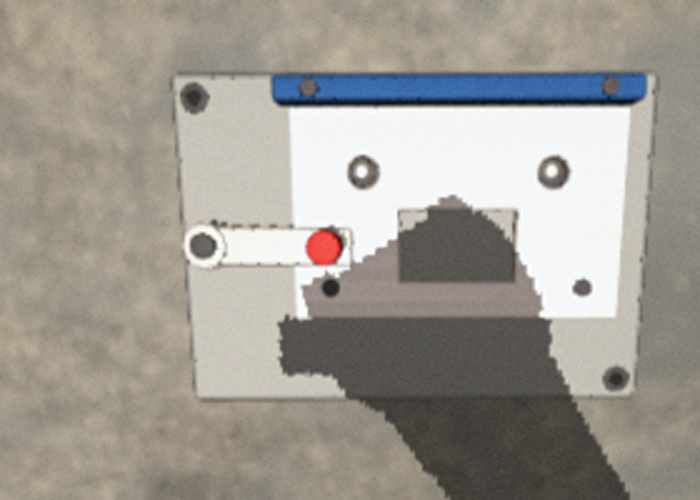

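The pins show inside both holes at crop (363,172) and (553,172). The latch arm lies over the plate, knob at (323,247), and the robot is clear. Handing in.

```bash
python3 -c "
from bench import env; print(env.sign_off())"
```

```text
the job is handed in; nothing more can be done
None
```

The plate is seated on both pins with the latch arm swung over it, and I handed the job in at about 18 s. `sign_off` reports no verdict, so this rests on my own camera checks.

**What I did:** I pushed the plate's right edge along the fence with closed fingertips. Then I pushed its near edge square to the fence with the fingers open, and it dropped over both pins. With the closed fingers I swept the red knob round close to its stop and backed away.

**Last checks:**
- **Plate:** The top surface is level at z about 0.023 m. It is turned -0.2° from the nest, with its centre within about 1 mm of the seated position. Both pins are visible inside the holes.
- **Latch:** The wrist camera gives about 1.56 rad and the coarser scene camera about 1.50 rad. Both are above the 1.4 limit.
- **Robot:** It is clear of everything, with contact force under about 1 N, which is noise level.
- **Things to leave alone:** The timer and ring cap are where they started.

**Checks that disagreed:**
- **Vial:** The last vial detection was a low-score false hit on the fixture. I did not re-measure the vial; the arm stayed well away from it.
- **Left hole:** The network placed the left hole 4.4 mm off in y in the last picture. The plate outline and the picture itself contradict that.

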